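# Lay out the soldering place round the board holder

## Robot

A 6-joint arm with a two-finger parallel gripper is mounted at the origin on the work surface. World frame = base frame: x ahead of the robot, y to its left, z up, the work surface at z = 0. Lengths are in m, angles in rad, forces in N, time in s.
With the tool pointing down it reaches from about 0.3 to 0.875 m from the base axis. Payload 6.4 kg.
Tool frame: the origin (TCP) lies midway between the tips of the shut fingers; the grasp point (between the pads) lies 19 mm behind it; z points along the fingers, y is the line along which they close (so a half turn about z gives the same grasp; the last joint's range is limited). The gripper opens to 85 mm and grips with 20 to 120 N. Pads are 22 mm wide; open, the fingers measure 114 mm over their backs; the gripper's body (76 mm by 85 mm) begins 54 mm behind the grasp point. The pads swing forward as they close: fully open they stand 13 mm farther back than shut.
Start: joints at [-1.391, 0.181, 1.607, -0, 1.354, -0.206], TCP at [0.216, -0.533, 0.231] pointing down, gripper open.
Joint ranges: [-2.99, 2.99], [-0.89, 2.07], [0.3, 2.58], [-1.14, 4.28], [0, 2.63], [-3.12, 3.12]. Speed limits (rad/s): [2.57, 2.57, 3.01, 3.14, 3.14, 3.14].

## Interface

Orientations are given as a unit quaternion [w, x, y, z].
In Python, from bench import ctrl gives the robot as it stands.
- The arm moves only by the tool drive_tool, never from a script. Its argument "plan" is a list that holds one entry, the list of rows, each a list of 4 numbers: the shift along the tool's x, y, z scaled (see below), then the turn about the tool's z scaled (see below). In form: [[[x, y, z, roll], ...]]. A call has 1 to 12 rows; each row is the pose to reach, as a shift and turn from the pose commanded when the call began, along the tool's axes at that moment, turning the shorter way round; what a row does not reach only later rows make up. The controller multiplies each number of a shift by 400 mm and each number of a turn by 180 degrees. A row lasts 1/12 s, in which the tool goes at most 41.7 mm and 7.16 degrees, less where a joint would pass 70% of its speed; a pose out of reach is approached as far as the arm can. A call with a number of a shift or a turn outside -1 to 1 is refused whole. A call with a gripper value outside its range is refused whole. "jaw" is the closure, from 0 (fully open) to 1 (shut), set as the call begins (left out, the last holds). The fingers move at their own pace and stop on an object; the grip force is fixed at half the most. Time passes only in rows, so rows that repeat a pose let the fingers close. It gives the time, the measured TCP pose, the force, the opening and the grip force at its end, in the units of the state.
- ctrl.get_obs(): the state, without advancing time (a new reading comes with each control period).
- ctrl.camera(name): name is "scene" or "top" or "wrist"; returns (picture, depth): 400x640x3 uint8, red, green, blue; 400x640 float32, m along the optical axis (not along the pixel's ray), 0 where there is no reading.
- ctrl.camera_info(name): a dict with "camera_matrix" (3x3 intrinsics, pixels), "D" ([k1, k2, p1, p2, k3] as OpenCV has them; the pictures are not rectified), "R" (3x3) and "t" (3): a world point X has camera coordinates R X + t; the wrist camera has in their place "T_tool_cam" (4x4, takes a point from camera to tool coordinates, whose origin is the TCP and whose axes are the flange's). Camera axes: x right, y down, z forward; pixel columns grow to the right and rows downward; lengths in m; the calibration is good to about 2 mm. A picture is of the moment at which its call begins: read the wrist's pose just before it. camera_info takes no time and is no camera call.
- ctrl.hand_in(): hands the job in; it is judged then, once.
The state is a dict: "time_s": time; "q": joint angles; "dq": joint speeds; "joint_efforts": joint torques, N m; "eef_pos": TCP position; "eef_rot": TCP orientation; "wrist_force": force on the tool from outside, world axes, zero at the start; "torque": the same for the moment, N m; "opening": opening from 0.0 (shut) to 1.0 (fully open); "grasp_force": force on a finger pad.
Only numpy, scipy, OpenCV 4.12 (cv2) and the standard library are available. Lean on these libraries where they do the work, as an engineer would, in place of code of your own. Each camera call takes 0.05 s, during which the arm holds its last target. There are 200 camera calls.

## Task

Lay out the soldering place round the board holder, with everything upright on the bench and about 3 cm clear of the holder: the yellow parts dish squarely in front of it (on the robot's side), the brass-wool pot beside it on the side towards the iron stand, and the solder reel beside it on the opposite side, each centred on its side of the holder. Set the red-lidded flux tin centrally on top of the solder reel. Leave the blue braid reel and the grey tip case where they are.

Things in the scene. Friction and masses are not known exactly. Their poses are not given: they have to be found in the camera images.
- board_holder: fixed board holder: black base 70 (x) x 100 (y) x 12 mm, an aluminium jaw 45 mm high at each y end, a small green robot-shaped circuit board level between them at 40 mm height. Origin: centre of its underside, which is the centre of the 70 x 100 outline that clearances are measured from. Its -x side is its front, facing the robot (turned at most 0.18 rad); +y is left as the robot sees it
- iron_stand: fixed iron stand: black base 90 (x) x 76 (y) mm, blue side cheeks 64 mm high, a grey soldering iron in a steel tube leaning away from the robot, up to about 160 mm high. Origin: centre of its underside. It stands on the other side of the middle of the bench from the board holder: to the holder's +y or its -y side
- solder_reel: loose reel of solder standing on its flange: white flanges 54 mm in diameter, silver winding 51 mm in diameter, 40 mm high, axis z upright, flat top with a green disc and black dot, 250 g; origin: centre of its underside
- flux_tin: loose flux tin: steel body 44 mm in diameter, red lid 46 mm in diameter, 22 mm high in all, axis z upright, 60 g; origin: centre of its underside
- wool_pot: loose pot of brass wool for cleaning tips: black cylinder 60 mm in diameter, 45 mm high, with brass wool showing about 7 mm over the top, 180 g; axis z upright; origin: centre of its underside
- parts_dish: loose yellow square open parts dish, 56 x 56 mm outside, 28 mm high, walls 3 mm, a few resistors in it, 60 g; sides along its x and y axes; origin: centre of its underside
- braid_reel: loose bystander, to be left alone: flat blue reel with a copper centre, 52 mm in diameter, 14 mm high; origin: centre of its underside
- tip_case: loose bystander, to be left alone: grey flat case 50 mm (x) by 90 mm (y) by 22 mm with copper tips on its top, about 27 mm high in all, beyond the holder and the stand; origin: centre of its underside
Things that resemble listed ones, but are neither listed nor needed, are in the scene too. Of the things that look like the parts_dish, take the one that is farthest to the robot's left at the start. Leave any turquoise look-alike of the iron_stand alone.

How it is judged:
By the outcome, as a careful person would: the job done as asked, in the order asked, and still so for the second after the job is handed in, with the robot touching nothing.
It also fails if it takes over 112 s, if anything falls off the work surface, if the arm or the gripper's body presses on something with over 40 N, if the wrist force passes 120 N, or if a joint passes its speed limit or range.

## Working session

There is one attempt and no reset: what is moved stays moved. The work goes in short steps, Python scripts to look and compute and a tool call to move; the robot and the scene stay as the last step left them, time stands still between calls to the robot, and variables do not carry over. Pictures are saved under pics/ and viewed, at most 14 in all, crops included, and the job is handed in when it is done.

Besides the shell and the picture viewer there is one more tool, called after "Call:" as a command line: name --argument value ..., lists and objects as JSON in quotes. drive_tool: Moves the arm, as the interface text tells. Its arguments: {"type":"object","properties":{"plan":{"type":"array"},"jaw":{"type":"number"}},"required":["plan"]}

```bash
mkdir -p pics; ls; cat > h.py <<'E'
import numpy as np, cv2
from bench import ctrl
E
python3 - <<'E'
from h import *
for n in ("scene","top"):
    p,d=ctrl.camera(n); np.savez(n+"0.npz",p=p,d=d); cv2.imwrite(f"pics/{n}0.png",p[:,:,::-1])
    i=ctrl.camera_info(n); print(n,{k:np.round(v,4).tolist() for k,v in i.items()}, (d>0).mean())
o=ctrl.get_obs(); print(o)
print(ctrl.camera_info("wrist"))
E
```

```text
pics
scene {'camera_matrix': [[427.1162, 0.0, 321.5946], [0.0, 427.1162, 197.0452], [0.0, 0.0, 1.0]], 'D': [-0.0381, 0.0, 0.0, 0.0, 0.0], 'R': [[-0.8543, 0.5198, -0.0082], [0.3295, 0.5292, -0.7819], [-0.4021, -0.6707, -0.6233]], 't': [0.4081, -0.1146, 1.3241]} 0.99615234375
top {'camera_matrix': [[450.2063, 0.0, 316.7779], [0.0, 450.2063, 206.223], [0.0, 0.0, 1.0]], 'D': [-0.1198, 0.0, 0.0, 0.0, 0.0], 'R': [[0.025, -0.9995, 0.0203], [-0.9884, -0.0278, -0.1496], [0.1501, -0.0163, -0.9885]], 't': [-0.0261, 0.4796, 1.4233]} 0.996
{'time_s': 0.1, 'q': array([-1.39130982e+00,  1.81465647e-01,  1.60790708e+00, -3.11551990e-05,
        1.35383124e+00, -2.06305580e-01]), 'dq': array([-0.0018417 , -0.00015127, -0.00200565, -0.00113171, -0.00074193,
       -0.00195447]), 'joint_efforts': array([-3.01841010e-05, -4.45878017e+01, -3.52239919e+01, -3.79780813e-04,
        4.11241053e-03, -1.56243368e-05]), 'eef_pos': array([ 0.21628005, -0.53222613,  0.23047533]), 'eef_rot': array([-8.05791490e-04,  9.81452211e-01,  1.91705265e-01, -4.40510772e-06]), 'wrist_force': array([ 0.17699465,  0.85809427, -0.00905605]), 'torque': array([-0.00212126,  0.00984495, -0.02071295]), 'grasp_force': 0.0, 'opening': 0.997867412445234}
{'camera_matrix': array([[278.08855833,   0.        , 319.47736888],
       [  0.        , 278.08855833, 201.6676433 ],
       [  0.        ,   0.        ,   1.        ]]), 'D': array([0.01045366, 0.        , 0.        , 0.        , 0.        ]), 'T_tool_cam': array([[ 2.45030641e-04, -9.47512057e-01, -3.19719942e-01,
         8.37090794e-02],
       [ 9.99999970e-01,  2.38161394e-04,  6.05837757e-05,
        -4.77066240e-04],
       [ 1.87410891e-05, -3.19719947e-01,  9.47512087e-01,
        -1.42763935e-01],
       [ 0.00000000e+00,  0.00000000e+00,  0.00000000e+00,
         1.00000000e+00]])}
```

View pics/top0.png

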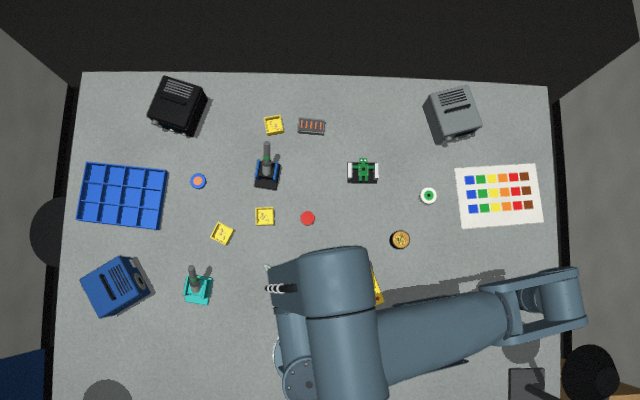

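View pics/scene0.png

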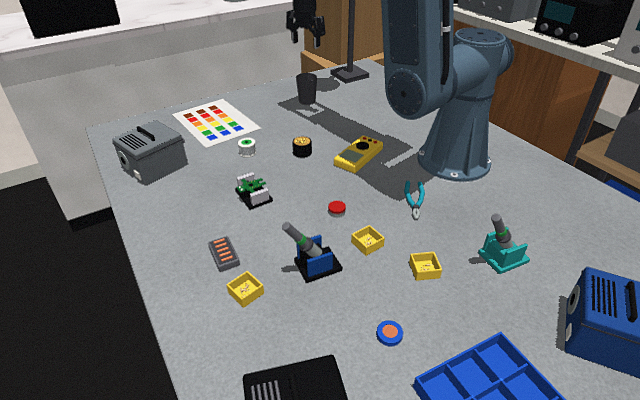

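Top view (+x is up, +y is left): holder (362,170), iron stand (267,170), reel (428,196), wool pot (400,240), tin (307,218). The turquoise stand (198,287) is to be left alone. There are three yellow dishes, at (274,125), (264,216) and (222,233). The leftmost is (222,233), which is (425,265) in the scene view. I'll measure next and confirm that dish in a crop.

```bash
cat > h.py <<'E'
import numpy as np, cv2
from scipy.spatial.transform import Rotation as Rn
from bench import ctrl
def rays(info,uv,pose=None):
    """camera centre and world directions (unit depth) for pixels uv (N,2)"""
    n=cv2.undistortPoints(np.asarray(uv,np.float64).reshape(-1,1,2),np.array(info["camera_matrix"]),np.array(info["D"])).reshape(-1,2)
    c=np.c_[n,np.ones(len(n))]
    if "R" in info:
        R=np.array(info["R"]);return -R.T@np.array(info["t"]), c@R
    T=np.array(info["T_tool_cam"]);q=pose[1];W=Rn.from_quat([q[1],q[2],q[3],q[0]]).as_matrix()
    return pose[0]+W@T[:3,3], c@(W@T[:3,:3]).T
def plane(info,uv,z,pose=None):
    o,d=rays(info,uv,pose); return o+d*((z-o[2])/d[:,2])[:,None]
def cloud(info,d,pose=None):
    v,u=np.indices(d.shape); o,r=rays(info,np.c_[u.ravel(),v.ravel()],pose)
    P=o+r*d.reshape(-1,1); P[d.ravel()==0]=np.nan; return P.reshape(*d.shape,3)
def tri(o1,d1,o2,d2):
    A=np.c_[d1,-d2]; s=np.linalg.lstsq(A,o2-o1,rcond=None)[0]
    a=o1+s[0]*d1;b=o2+s[1]*d2; return (a+b)/2,np.linalg.norm(a-b)
def wrist():
    o=ctrl.get_obs(); p,d=ctrl.camera("wrist"); return p,d,(np.array(o["eef_pos"]),np.array(o["eef_rot"])),ctrl.camera_info("wrist")
HSV=dict(red=[(0,140,60),(6,255,255)],yellow=[(20,120,80),(32,255,255)],green=[(50,100,40),(80,255,255)],brass=[(10,80,60),(22,255,255)],blue=[(105,120,60),(120,255,255)],white=[(0,0,185),(179,40,255)])
def blobs(p,col,amin=15):
    m=cv2.inRange(cv2.cvtColor(p,cv2.COLOR_RGB2HSV),*map(np.array,HSV[col]))
    n,l,s,c=cv2.connectedComponentsWithStats(m); return [(c[i],s[i,4],l==i) for i in range(1,n) if s[i,4]>=amin]
E
python3 - <<'E'
from h import *
I={n:ctrl.camera_info(n) for n in("top","scene")}; Z={n:np.load(n+"0.npz") for n in I}
C={n:cloud(I[n],Z[n]["d"]) for n in I}
px=dict(dish=("yellow",(222,233),(425,265)),dishB=("yellow",(264,216),(368,240)),dishC=("yellow",(274,125),(245,288)),tin=("red",(307,218),(337,208)),reel=("green",(428,196),(247,148)),wool=("brass",(400,240),(302,146)),holdPCB=("green",(363,170),(253,188)))
X={}
for k,(col,a,b) in px.items():
    cs=[]
    for n,q in(("top",a),("scene",b)):
        B=blobs(Z[n]["p"],col,5); B.sort(key=lambda t:np.hypot(*(t[0]-q))); cs.append(B[0]); 
    r=[rays(I[n],[c[0]]) for n,c in zip(I,cs)]
    P,e=tri(r[0][0],r[0][1][0],r[1][0],r[1][1][0]); X[k]=P
    print(k,[c[0].round(1).tolist()+[int(c[1])] for c in cs],"tri",P.round(4),"gap",round(e,4))
for n in C: print(n,"table z",[np.round(np.nanmedian(C[n][v:v+8,u:u+8,2]),4) for u,v in ((330,190),(300,230))])
X["stand"]=plane(I["top"],[[267,180]],0.02)[0]
X["case"]=plane(I["top"],[[311,126]],0.02)[0]
X["braid"]=plane(I["top"],[[198,181]],0.014)[0]
for k,P in X.items():
  for n in C:
    c=C[n]; rad=.08 if k in("holdPCB","stand","case") else .045
    m=(np.hypot(c[...,0]-P[0],c[...,1]-P[1])<rad)&(c[...,2]>.008)&(c[...,2]<.2)
    q=c[m]; 
    if len(q)<10: print(k,n,"few");continue
    zt=np.percentile(q[:,2],95); t=q[q[:,2]>zt-.008] if k not in("stand",) else q
    rc=cv2.minAreaRect((q[:,:2]*1000).astype(np.float32)); rt=cv2.minAreaRect((t[:,:2]*1000).astype(np.float32))
    print(k,n,"ztop",zt.round(4),"all",np.round(rc[0]+rc[1]+(rc[2],)).tolist(),"top",np.round(rt[0]+rt[1]+(rt[2],),1).tolist(),len(q))
a=Z["top"]["p"][110:260,190:340];b=Z["scene"]["p"][200:320,210:460]
cv2.imwrite("pics/c1.png",np.vstack([cv2.resize(a,(300,300),interpolation=2),])[:,:,::-1])
cv2.imwrite("pics/c1.png",np.hstack([cv2.resize(a,(300,300)),cv2.resize(b,(500,240))[:300] if 0 else cv2.copyMakeBorder(cv2.resize(b,(500,240)),0,60,0,0,0)])[:,:,::-1])
E
```

```text
dish [[221.8, 233.2, 297], [424.9, 265.7, 732]] tri [0.3847 0.2944 0.0168] gap 0.0021
dishB [[264.5, 215.9, 295], [367.4, 239.8, 618]] tri [0.4453 0.1573 0.016 ] gap 0.0025
dishC [[273.3, 124.7, 292], [245.1, 288.6, 800]] tri [0.7572 0.1413 0.0171] gap 0.0025
tin [[307.1, 217.8, 140], [336.5, 206.7, 172]] tri [0.4429 0.0174 0.0195] gap 0.0012
reel [[428.2, 194.9, 60], [246.1, 141.5, 34]] tri [ 0.5262 -0.3775  0.0429] gap 0.0017
wool [[400.3, 238.9, 188], [301.4, 140.8, 109]] tri [ 0.3792 -0.2837  0.0461] gap 0.0016
holdPCB [[363.1, 169.3, 236], [250.3, 185.0, 199]] tri [ 0.6061 -0.1623  0.0411] gap 0.0001
top table z [np.float64(0.0002), np.float64(0.0005)]
scene table z [np.float64(0.0001), np.float64(0.0009)]
dish top ztop 0.0311 all [384.0, 290.0, 65.0, 53.0, 66.0] top [385.1, 292.7, 57.8, 53.4, 65.5] 115
dish scene ztop 0.0304 all [382.0, 294.0, 60.0, 59.0, 65.0] top [382.5, 293.6, 59.5, 57.7, 65.2] 521
dishB top ztop 0.0328 all [448.0, 155.0, 61.0, 64.0, 5.0] top [445.6, 158.7, 56.4, 56.2, 2.8] 122
dishB scene ztop 0.0292 all [445.0, 158.0, 60.0, 58.0, 4.0] top [444.7, 157.6, 59
[... 938 characters left out ...]
 ztop 0.0453 all [605.0, -162.0, 78.0, 108.0, 1.0] top [605.5, -161.8, 77.5, 107.8, 0.2] 809
stand top ztop 0.1311 all [569.0, 139.0, 109.0, 148.0, 81.0] top [569.4, 139.3, 109.1, 147.8, 80.5] 754
stand scene ztop 0.123 all [592.0, 155.0, 78.0, 108.0, 82.0] top [591.7, 154.8, 77.9, 107.5, 82.2] 1517
case top ztop 0.0298 all [761.0, 17.0, 135.0, 122.0, 18.0] top [757.2, 14.5, 89.3, 50.2, 86.6] 423
case scene ztop 0.0291 all [758.0, 14.0, 92.0, 50.0, 87.0] top [757.6, 14.4, 91.8, 49.6, 86.2] 691
braid top ztop 0.0193 all [557.0, 385.0, 50.0, 56.0, 88.0] top [559.0, 385.2, 51.0, 47.1, 17.7] 177
braid scene ztop 0.0173 all [558.0, 387.0, 52.0, 51.0, 75.0] top [557.7, 387.1, 52.2, 50.6, 74.2] 525
```

View pics/c1.png

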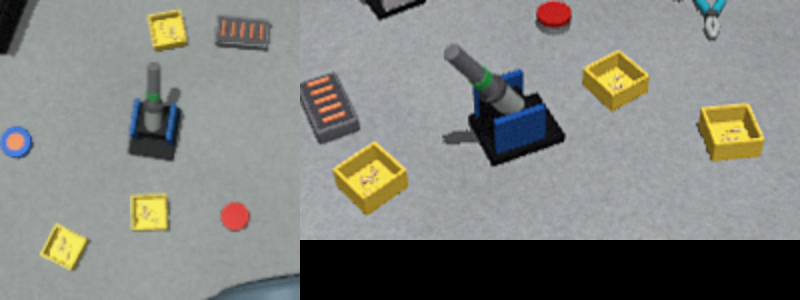

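The dish at (222,233) / (425,265) is the leftmost of the three, and all three look alike. Measured heights match the text: dish 30 mm, tin 24, reel 42–45, holder 45–48. My first move is a wrist look over the holder and reel.

```bash
cat >> h.py <<'E'
def go(*targets):
    """print row numbers from the present pose for targets (x,y,z,psi deg) ; psi = heading of tool x, tool down"""
    o=ctrl.get_obs(); q=o["eef_rot"]; W=Rn.from_quat([q[1],q[2],q[3],q[0]]).as_matrix(); ps=np.degrees(np.arctan2(W[1,0],W[0,0]))
    print("t",round(o["time_s"],2),"at",np.round(o["eef_pos"],4),"psi",round(ps,2),"q6",round(o["q"][5],2),"open",round(o["opening"],3),"F",np.round(o["wrist_force"],1),"g",round(o["grasp_force"],1))
    for x,y,z,p in targets:
        s=W.T@(np.array([x,y,z])-o["eef_pos"]); d=(ps-p+180)%360-180
        print("  ",(x,y,z,p),"row",np.round(s/.4,4).tolist(),round(d/180,4),"rows>=",max(np.linalg.norm(s)/.0417,abs(d)/7.16).round(1))
E
python3 -c "
from h import *
go((.6,-.2,.23,0))"
```

```text
t 0.1 at [ 0.2163 -0.5322  0.2305] psi 22.1 q6 -0.21 open 0.998 F [ 0.2  0.9 -0. ] g 0.0
   (0.6, -0.2, 0.23, 0) row [1.2013, -0.4085, 0.0022] 0.1228 rows>= 12.2
```

Call:
drive_tool --plan '[[[0.9,-0.306,0,0.1228],[0.9,-0.306,0,0.1228],[0.9,-0.306,0,0.1228],[0.9,-0.306,0,0.1228],[0.9,-0.306,0,0.1228],[0.9,-0.306,0,0.1228],[0.9,-0.306,0,0.1228],[0.9,-0.306,0,0.1228],[0.9,-0.306,0,0.1228],[0.9,-0.306,0,0.1228],[0.9,-0.306,0,0.1228]]]' --jaw 0

```text
time_s: 1.02
eef_pos: [0.5057, -0.281, 0.2308]
eef_rot: [-0.001, 1.0, 0.002, -0.0]
wrist_force: [-0.4, 0.8, -0.6]
opening: 1.001
grasp_force: 0.0
```

```bash
python3 -c "
from h import *
go((.6,-.2,.22,0))"
```

```text
t 1.02 at [ 0.5057 -0.281   0.2308] psi 0.28 q6 0.85 open 1.001 F [-0.4  0.8 -0.6] g 0.0
   (0.6, -0.2, 0.22, 0) row [0.2366, -0.2014, 0.0271] 0.0015 rows>= 3.0
```

Call:
drive_tool --plan '[[[0.24,-0.2,0.027,0],[0.24,-0.2,0.027,0],[0.24,-0.2,0.027,0],[0.24,-0.2,0.027,0],[0.24,-0.2,0.027,0],[0.24,-0.2,0.027,0]]]'

```text
time_s: 1.52
eef_pos: [0.599, -0.2048, 0.2199]
eef_rot: [0.0, 1.0, -0.0, -0.001]
wrist_force: [0.4, 0.4, 0.8]
opening: 1.004
grasp_force: 0.0
```

```bash
python3 - <<'E'
from h import *
go()
p,d,ps,i=wrist(); cv2.imwrite("pics/w1.png",p[:,:,::-1]); np.savez("w1.npz",p=p,d=d,a=ps[0],b=ps[1])
c=cloud(i,d,ps)
def fit(m,n):
    t=c[m]; r=cv2.minAreaRect((t[:,:2]*1000).astype(np.float32)); print(n,np.round(r[0]+r[1]+(r[2],),1).tolist(),len(t),"zmed",np.median(t[:,2]).round(4))
x,y,z=c[...,0],c[...,1],c[...,2]
near=(abs(x-.606)<.07)&(abs(y+.162)<.08)
fit(near&(z>.006)&(z<.018),"base"); fit(near&(z>.006),"all"); fit(near&(z>.042)&(z<.05),"jaws")
print("table",np.nanmedian(z[(abs(x-.56)<.02)&(abs(y+.27)<.02)]))
fit((np.hypot(x-.526,y+.3775)<.045)&(z>.034)&(z<.05),"reel")
for col in("white","green"):
  for b in blobs(p,col,60): print(col,b[0].round(1),b[1],plane(i,[b[0]],.045 if col=="white" else .040,ps).round(4))
E
```

```text
t 1.52 at [ 0.599  -0.2048  0.2199] psi -0.02 q6 1.06 open 1.004 F [0.4 0.4 0.8] g 0.0
base [603.3, -161.5, 69.7, 99.4, 0.8] 1693 zmed 0.012
all [606.2, -177.0, 76.7, 130.3, 0.9] 30755 zmed 0.2975
jaws [607.5, -161.7, 73.5, 99.6, 0.4] 1164 zmed 0.0447
table 3.557350050636954e-05
reel [527.1, -378.4, 54.0, 52.4, 47.1] 1329 zmed 0.04
white [577.1 217.7] 10904 [[ 0.5542 -0.5178  0.045 ]]
white [246.2 178.7] 393 [[ 0.6033 -0.118   0.045 ]]
white [320.7 161.1] 63 [[ 0.6242 -0.2053  0.045 ]]
white [457.  235.9] 778 [[ 0.5296 -0.3763  0.045 ]]
green [283.8 172.9] 1602 [[ 0.6091 -0.1616  0.04  ]]
green [599.9 176.5] 559 [[ 0.6045 -0.5336  0.04  ]]
green [592.  211.7] 481 [[ 0.5602 -0.5383  0.04  ]]
green [457.  236.5] 399 [[ 0.5263 -0.3792  0.04  ]]
green [584.4 244.1] 419 [[ 0.516  -0.5425  0.04  ]]
```

View pics/w1.png

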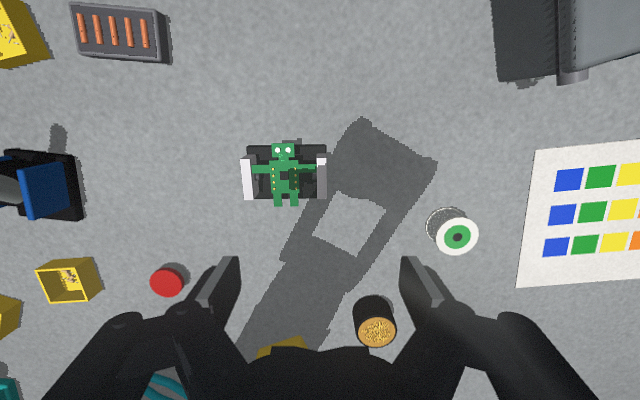

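The wrist view shows the holder at (285,172), reel (455,235), tin (167,282) and pot (375,320). Wrist depth agrees with the known heights: base 12.0 mm, reel 40.0, table 0.0. Holder is at about (0.605,-0.162) with yaw near 0.7°. I'm going to the dish next.

```bash
python3 -c "
from h import *
go((.47,.12,.22,-25),(.384,.2935,.16,-25))"
```

```text
t 1.57 at [ 0.5988 -0.2053  0.2202] psi -0.08 q6 1.06 open 0.998 F [ 0.1 -0.1 -0.3] g 0.0
   (0.47, 0.12, 0.22, -25) row [-0.323, -0.8127, 0.0006] 0.1385 rows>= 8.4
   (0.384, 0.2935, 0.16, -25) row [-0.5384, -1.2462, 0.1508] 0.1385 rows>= 13.1
```

Call:
drive_tool --plan '[[[-0.4,-0.98,0.03,0.1385],[-0.4,-0.98,0.03,0.1385],[-0.4,-0.98,0.03,0.1385],[-0.4,-0.98,0.03,0.1385],[-0.4,-0.98,0.03,0.1385],[-0.4,-0.98,0.03,0.1385],[-0.4,-0.98,0.03,0.1385],[-0.4,-0.98,0.03,0.1385],[-0.4,-0.98,0.03,0.1385],[-0.4,-0.98,0.03,0.1385],[-0.4,-0.98,0.03,0.1385]]]'

```text
time_s: 2.48
eef_pos: [0.4372, 0.1911, 0.2086]
eef_rot: [-0.001, 0.977, -0.215, -0.0]
wrist_force: [-0.1, 0.1, 0.4]
opening: 1.002
grasp_force: 0.0
```

```bash
python3 -c "
from h import *
go((.384,.2935,.15,-25))"
```

```text
t 2.48 at [0.4372 0.1911 0.2086] psi -24.81 q6 2.16 open 1.002 F [-0.1  0.1  0.4] g 0.0
   (0.384, 0.2935, 0.15, -25) row [-0.2279, -0.1764, 0.1471] 0.001 rows>= 3.1
```

Call:
drive_tool --plan '[[[-0.228,-0.176,0.147,0],[-0.228,-0.176,0.147,0],[-0.228,-0.176,0.147,0],[-0.228,-0.176,0.147,0],[-0.228,-0.176,0.147,0],[-0.228,-0.176,0.147,0]]]'

```text
time_s: 2.98
eef_pos: [0.3877, 0.2892, 0.1501]
eef_rot: [0.0, 0.976, -0.216, 0.0]
wrist_force: [0.9, -0.6, 0.3]
opening: 1.002
grasp_force: 0.0
```

```bash
cat >> h.py <<'E'
def rect(c,xy,r,z0,z1,name=""):
    m=(np.hypot(c[...,0]-xy[0],c[...,1]-xy[1])<r)&(c[...,2]>z0)&(c[...,2]<z1); t=c[m]
    R=cv2.minAreaRect((t[:,:2]*1000).astype(np.float32)); C=cv2.minEnclosingCircle((t[:,:2]*1000).astype(np.float32))
    print(name,"rect",np.round(R[0]+R[1]+(R[2],),1).tolist(),"circ",np.round(C[0]+(C[1],),1).tolist(),len(t),"z95",np.percentile(t[:,2],95).round(4))
E
python3 - <<'E'
from h import *
p,d,ps,i=wrist(); c=cloud(i,d,ps); cv2.imwrite("pics/w2.png",p[:,:,::-1])
rect(c,(.384,.2935),.05,.02,.035,"rim"); rect(c,(.384,.2935),.05,.004,.035,"all")
go((.384,.2935,.05,-25),(.384,.2935,.005,-25))
E
```

```text
rim rect [384.3, 293.8, 56.0, 56.8, 65.6] circ [384.5, 293.7, 39.3] 898 z95 0.029
all rect [384.4, 293.7, 56.0, 57.0, 65.6] circ [384.5, 293.6, 39.3] 1794 z95 0.0287
t 3.03 at [0.3884 0.2891 0.1506] psi -25.03 q6 2.4 open 0.997 F [0.8 0.1 0.6] g 0.0
   (0.384, 0.2935, 0.05, -25) row [-0.015, -0.0051, 0.2514] -0.0001 rows>= 2.4
   (0.384, 0.2935, 0.005, -25) row [-0.0152, -0.005, 0.3639] -0.0001 rows>= 3.5
```

Call:
drive_tool --plan '[[[-0.0145,-0.0057,0.1,-0.0035],[-0.0145,-0.0057,0.2,-0.0035],[-0.0145,-0.0057,0.25,-0.0035],[-0.0145,-0.0057,0.28,-0.0035],[-0.0145,-0.0057,0.31,-0.0035],[-0.0145,-0.0057,0.34,-0.0035],[-0.0145,-0.0057,0.364,-0.0035],[-0.0145,-0.0057,0.364,-0.0035],[-0.0145,-0.0057,0.364,-0.0035],[-0.0145,-0.0057,0.364,-0.0035]]]'

```text
time_s: 3.87
eef_pos: [0.3837, 0.2947, 0.005]
eef_rot: [-0.0, 0.977, -0.211, 0.001]
wrist_force: [0.2, -0.2, 0.2]
opening: 0.999
grasp_force: 0.0
```

```bash
python3 -c "
from h import *
go((.3843,.2938,.005,-24.4))"
```

```text
t 3.87 at [0.3837 0.2947 0.005 ] psi -24.36 q6 2.41 open 0.999 F [ 0.2 -0.2  0.2] g 0.0
   (0.3843, 0.2938, 0.005, -24.4) row [0.0023, 0.0015, -0.0001] 0.0002 rows>= 0.0
```

Within 1 mm, so I'll close.

Call:
drive_tool --plan '[[[0.002,0,0,0],[0.002,0,0,0],[0.002,0,0,0],[0.002,0,0,0],[0.002,0,0,0],[0.002,0,0,0],[0.002,0,0,0],[0.002,0,0,0],[0.002,0,0,0],[0.002,0,0,0],[0.002,0,0,0],[0.002,0,0,0]]]' --jaw 1

```text
time_s: 4.87
eef_pos: [0.3841, 0.295, 0.0051]
eef_rot: [-0.0, 0.978, -0.21, 0.001]
wrist_force: [-0.8, -1.6, 5.4]
opening: 0.646
grasp_force: 63.9
```

Call:
drive_tool --plan '[[[0,0,-0.06,0],[0,0,-0.12,0],[0,0,-0.2,0],[0,0,-0.28,0],[0,0,-0.28,0],[0,0,-0.28,0]]]'

```text
time_s: 5.37
eef_pos: [0.3848, 0.2954, 0.1183]
eef_rot: [-0.002, 0.978, -0.21, 0.002]
wrist_force: [-0.7, -0.5, -1.9]
opening: 0.641
grasp_force: 63.6
```

```bash
python3 -c "
from h import *
go((.512,-.163,.11,.7))"
```

```text
t 5.37 at [0.3848 0.2954 0.1183] psi -24.28 q6 2.4 open 0.641 F [-0.7 -0.5 -1.9] g 63.6
   (0.512, -0.163, 0.11, 0.7) row [0.761, 0.9141, 0.02] -0.1388 rows>= 11.4
```

Call:
drive_tool --plan '[[[0.03,0.04,0.005,0],[0.08,0.1,0.01,-0.03],[0.15,0.18,0.02,-0.06],[0.22,0.265,0.02,-0.09],[0.29,0.35,0.02,-0.12],[0.36,0.433,0.02,-0.139],[0.43,0.517,0.02,-0.139],[0.5,0.6,0.02,-0.139],[0.57,0.685,0.02,-0.139],[0.63,0.757,0.02,-0.139],[0.68,0.817,0.02,-0.139],[0.71,0.853,0.02,-0.139]]]'

```text
time_s: 6.37
eef_pos: [0.5017, -0.1372, 0.1068]
eef_rot: [0.0, 1.0, 0.005, -0.0]
wrist_force: [0.2, 0.0, 0.5]
opening: 0.643
grasp_force: 63.6
```

Call:
drive_tool --plan '[[[0.029,0.07,0,0],[0.029,0.07,0,0],[0.029,0.07,0,0],[0.029,0.07,0,0],[0.029,0.07,0,0]]]'

```text
time_s: 6.78
eef_pos: [0.5126, -0.1595, 0.107]
eef_rot: [-0.001, 1.0, 0.007, -0.001]
wrist_force: [0.3, -1.1, -1.7]
opening: 0.646
grasp_force: 63.6
```

```bash
python3 - <<'E'
from h import *
p,d,ps,i=wrist(); c=cloud(i,d,ps); cv2.imwrite("pics/w3.png",p[:,:,::-1])
H=(.605,-.162)
rect(c,H,.07,.006,.0135,"base"); rect(c,H,.07,.042,.05,"jaws"); rect(c,H,.07,.006,.05,"all")
m=(np.hypot(c[...,0]-.606,c[...,1]+.162)<.07)&(c[...,2]>.006)&(c[...,2]<.05); t=c[m]
for yy in (-.2,-.185,-.162,-.14,-.125):
    s=t[abs(t[:,1]-yy)<.004]; print(yy,s[:,0].min().round(4),s[:,0].max().round(4))
go((.512,-.163,.04,.7),(.512,-.163,.007,.7))
E
```

```text
base rect [603.0, -161.8, 69.3, 99.7, 0.8] circ [602.4, -161.8, 59.6] 4449 z95 0.0131
jaws rect [606.3, -161.9, 75.6, 99.8, 0.9] circ [602.5, -161.9, 55.0] 3824 z95 0.0461
all rect [606.4, -161.9, 76.4, 99.9, 0.7] circ [602.4, -161.8, 59.6] 13986 z95 0.0456
-0.2 0.5689 0.6382
-0.185 0.5688 0.6381
-0.162 0.5684 0.6446
-0.14 0.5681 0.6366
-0.125 0.568 0.6364
t 6.83 at [ 0.5129 -0.1596  0.1074] psi 0.8 q6 1.03 open 0.639 F [-0.5  0.3 -0.7] g 63.6
   (0.512, -0.163, 0.04, 0.7) row [-0.002, 0.0087, 0.1684] 0.0005 rows>= 1.6
   (0.512, -0.163, 0.007, 0.7) row [-0.0019, 0.0088, 0.2509] 0.0005 rows>= 2.4
```

View pics/w3.png

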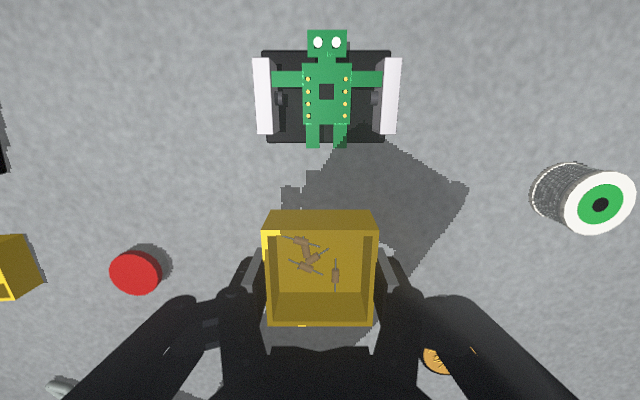

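The view shows the dish level in the jaws at (320,270), with the holder ahead of it at (325,95). Holder centre is now (0.6033,-0.1619), yaw 0.8°. I'm lowering the dish to (0.510,-0.163).

Call:
drive_tool --plan '[[[-0.008,0.009,0.06,0],[-0.008,0.009,0.12,0],[-0.008,0.009,0.17,0],[-0.008,0.009,0.2,0],[-0.008,0.009,0.225,0],[-0.008,0.009,0.24,0],[-0.008,0.009,0.25,0],[-0.008,0.009,0.254,0],[-0.008,0.009,0.254,0],[-0.008,0.009,0.254,0]]]'

```text
time_s: 7.67
eef_pos: [0.5111, -0.1651, 0.0072]
eef_rot: [0.0, 1.0, 0.006, 0.001]
wrist_force: [0.0, -0.9, -0.4]
opening: 0.643
grasp_force: 63.6
```

```bash
python3 -c "
from h import *
go((.5096,-.1632,.0053,.8))"
```

```text
t 7.67 at [ 0.5111 -0.1651  0.0072] psi 0.72 q6 1.02 open 0.643 F [ 0.  -0.9 -0.4] g 63.6
   (0.5096, -0.1632, 0.0053, 0.8) row [-0.0037, -0.0047, 0.0048] -0.0004 rows>= 0.1
```

Call:
drive_tool --plan '[[[-0.0037,-0.0047,0.0046,-0.0004],[-0.0037,-0.0047,0.0046,-0.0004],[-0.0037,-0.0047,0.0046,-0.0004],[-0.0037,-0.0047,0.0046,-0.0004]]]'

```text
time_s: 8.0
eef_pos: [0.5093, -0.163, 0.0051]
eef_rot: [0.0, 1.0, 0.007, 0.0]
wrist_force: [-0.3, 0.5, 2.3]
opening: 0.641
grasp_force: 63.9
```

Call:
drive_tool --plan '[[[0,0,0,0],[0,0,0,0],[0,0,0,0],[0,0,0,0],[0,0,0,0],[0,0,0,0],[0,0,-0.05,0],[0,0,-0.12,0],[0,0,-0.2,0],[0,0,-0.3,0],[0,0,-0.3,0],[0,0,-0.3,0]]]' --jaw 0

```text
time_s: 9.0
eef_pos: [0.511, -0.164, 0.1277]
eef_rot: [0.002, 1.0, 0.007, 0.003]
wrist_force: [0.2, 1.4, -0.3]
opening: 1.001
grasp_force: 0.0
```

```bash
python3 - <<'E'
from h import *
p,d,ps,i=wrist(); c=cloud(i,d,ps)
rect(c,(.51,-.163),.045,.02,.035,"rim"); rect(c,(.603,-.162),.07,.006,.0135,"base")
rect(c,(.379,-.2835),.045,.03,.06,"pot")
go((.379,-.2835,.17,0))
E
```

```text
rim rect [510.6, -162.1, 56.9, 56.0, 0.9] circ [510.5, -162.1, 39.6] 1112 z95 0.029
base rect [588.0, -162.3, 99.8, 99.7, 1.0] circ [596.2, -162.4, 63.4] 3860 z95 0.0132
pot rect [380.3, -257.0, 5.0, 27.0, 85.1] circ [380.3, -257.1, 13.5] 183 z95 0.0456
t 9.05 at [ 0.5095 -0.1632  0.1255] psi 0.8 q6 1.03 open 1.0 F [-0.2 -0.2 -0.6] g 0.0
   (0.379, -0.2835, 0.17, 0) row [-0.3303, 0.2964, -0.1114] 0.0044 rows>= 4.4
```

Dish placed within 1 mm: centre (0.5106,-0.1621), clearance about 30 mm. Next is the pot, closing along x (psi 90).

Call:
drive_tool --plan '[[[-0.03,0.03,-0.05,-0.04],[-0.1,0.09,-0.1,-0.08],[-0.16,0.15,-0.1,-0.12],[-0.22,0.2,-0.1,-0.16],[-0.28,0.25,-0.1,-0.2],[-0.33,0.296,-0.1,-0.24],[-0.33,0.296,-0.1,-0.28],[-0.33,0.296,-0.1,-0.32],[-0.33,0.296,-0.1,-0.36],[-0.33,0.296,-0.1,-0.4],[-0.33,0.296,-0.1,-0.44],[-0.33,0.296,-0.1,-0.48]]]'

```text
time_s: 10.05
eef_pos: [0.3777, -0.2822, 0.1627]
eef_rot: [-0.002, 0.737, 0.675, 0.0]
wrist_force: [0.1, -0.8, -0.7]
opening: 1.0
grasp_force: 0.0
```

Call:
drive_tool --plan '[[[0,0,0,-0.0156],[0,0,0,-0.0156],[0,0,0,-0.0156]]]'

```text
time_s: 10.3
eef_pos: [0.378, -0.2823, 0.1632]
eef_rot: [-0.001, 0.723, 0.69, 0.0]
wrist_force: [0.5, -0.5, -0.6]
opening: 1.002
grasp_force: 0.0
```

```bash
python3 - <<'E'
from h import *
p,d,ps,i=wrist(); c=cloud(i,d,ps); cv2.imwrite("pics/w4.png",p[:,:,::-1])
rect(c,(.379,-.2835),.045,.03,.06,"pot");rect(c,(.379,-.2835),.045,.038,.0455,"potrim")
go((.379,-.2835,.03,90),(.379,-.2835,.015,90))
E
```

```text
pot rect [378.7, -284.0, 58.9, 58.7, 88.6] circ [378.8, -284.4, 30.0] 2805 z95 0.0493
potrim rect [378.7, -284.0, 58.9, 58.7, 88.6] circ [378.7, -284.3, 30.0] 1155 z95 0.0455
t 10.35 at [ 0.3781 -0.2825  0.1635] psi 87.32 q6 -0.85 open 1.001 F [-0.6  0.1 -0.1] g 0.0
   (0.379, -0.2835, 0.03, 90) row [-0.003, 0.0028, 0.3337] -0.0149 rows>= 3.2
   (0.379, -0.2835, 0.015, 90) row [-0.0031, 0.0028, 0.3712] -0.0149 rows>= 3.6
```

View pics/w4.png

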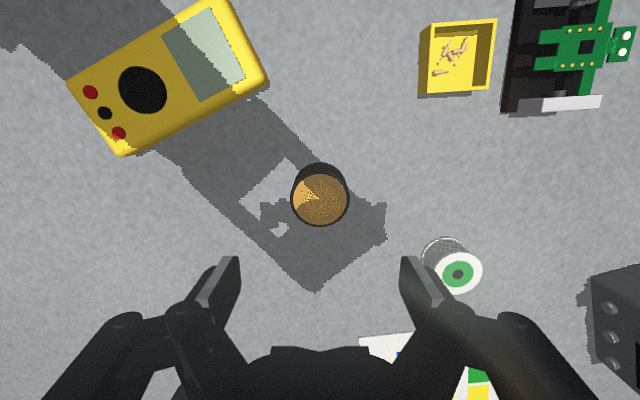

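The wrist view shows the pot at (320,195) with nothing near the fingers; the reel is at (455,270). I'm going down to grip it.

Call:
drive_tool --plan '[[[-0.0045,0.0017,0.08,-0.015],[-0.0045,0.0017,0.16,-0.015],[-0.0045,0.0017,0.23,-0.015],[-0.0045,0.0017,0.28,-0.015],[-0.0045,0.0017,0.32,-0.015],[-0.0045,0.0017,0.35,-0.015],[-0.0045,0.0017,0.37,-0.015],[-0.0045,0.0017,0.379,-0.015],[-0.0045,0.0017,0.379,-0.015],[-0.0045,0.0017,0.379,-0.015]]]'

```text
time_s: 11.18
eef_pos: [0.3795, -0.2852, 0.0134]
eef_rot: [0.0, 0.706, 0.708, -0.0]
wrist_force: [-0.2, -0.0, 0.6]
opening: 0.997
grasp_force: 0.0
```

Call:
drive_tool --plan '[[[0,0,0,0],[0,0,0,0],[0,0,0,0],[0,0,0,0],[0,0,0,0],[0,0,0,0],[0,0,0,0],[0,0,0,0],[0,0,0,0],[0,0,0,0],[0,0,0,0],[0,0,0,0]]]' --jaw 1

```text
time_s: 12.18
eef_pos: [0.3797, -0.2856, 0.0143]
eef_rot: [0.001, 0.706, 0.708, -0.0]
wrist_force: [-1.2, 0.7, 7.6]
opening: 0.685
grasp_force: 63.7
```

```bash
python3 -c "
from h import *
go((.379,-.2835,.15,90))"
```

```text
t 12.18 at [ 0.3797 -0.2856  0.0143] psi 90.14 q6 -0.9 open 0.685 F [-1.2  0.7  7.6] g 63.7
   (0.379, -0.2835, 0.15, 90) row [0.0048, -0.0015, -0.3393] 0.0008 rows>= 3.3
```

Call:
drive_tool --plan '[[[0,0,-0.06,0],[0,0,-0.13,0],[0,0,-0.21,0],[0.02,0.02,-0.28,0],[0.06,0.06,-0.31,0],[0.11,0.105,-0.314,0],[0.17,0.163,-0.314,0],[0.23,0.22,-0.314,0],[0.29,0.277,-0.314,0],[0.35,0.335,-0.314,0],[0.41,0.392,-0.314,-0.003],[0.47,0.45,-0.314,-0.003]]]'

```text
time_s: 13.18
eef_pos: [0.5596, -0.095, 0.1389]
eef_rot: [0.0, 0.703, 0.711, 0.0]
wrist_force: [0.5, -0.8, -1.3]
opening: 0.687
grasp_force: 65.3
```

Call:
drive_tool --plan '[[[0.04,0.04,0,0],[0.08,0.08,0,0],[0.111,0.106,0,0],[0.111,0.106,0,0],[0.111,0.106,0,0],[0.111,0.106,0,0]]]'

```text
time_s: 13.68
eef_pos: [0.6, -0.0519, 0.1385]
eef_rot: [-0.0, 0.703, 0.711, -0.0]
wrist_force: [-0.2, -0.1, -2.2]
opening: 0.685
grasp_force: 65.3
```

```bash
python3 -c "
from h import *
go((.6018,-.0532,.06,90.8),(.6018,-.0532,.0145,90.8))"
```

```text
t 13.68 at [ 0.6    -0.0519  0.1385] psi 90.68 q6 -0.29 open 0.685 F [-0.2 -0.1 -2.2] g 65.3
   (0.6018, -0.0532, 0.06, 90.8) row [-0.0033, 0.0045, 0.1963] -0.0006 rows>= 1.9
   (0.6018, -0.0532, 0.0145, 90.8) row [-0.0033, 0.0046, 0.31] -0.0006 rows>= 3.0
```

Call:
drive_tool --plan '[[[-0.003,0.0046,0.06,0],[-0.003,0.0046,0.13,0],[-0.003,0.0046,0.19,0],[-0.003,0.0046,0.24,0],[-0.003,0.0046,0.27,0],[-0.003,0.0046,0.29,0],[-0.003,0.0046,0.3,0],[-0.003,0.0046,0.306,0],[-0.003,0.0046,0.306,0],[-0.003,0.0046,0.306,0]]]'

```text
time_s: 14.52
eef_pos: [0.6034, -0.0531, 0.0174]
eef_rot: [0.001, 0.703, 0.711, 0.0]
wrist_force: [-0.7, 0.4, -1.8]
opening: 0.683
grasp_force: 65.3
```

```bash
python3 -c "
from h import *
go((.6018,-.0532,.0143,90.8))"
```

```text
t 14.52 at [ 0.6034 -0.0531  0.0174] psi 90.67 q6 -0.3 open 0.683 F [-0.7  0.4 -1.8] g 65.3
   (0.6018, -0.0532, 0.0143, 90.8) row [-0.0002, -0.004, 0.0077] -0.0007 rows>= 0.1
```

Call:
drive_tool --plan '[[[0,-0.004,0.004,0],[0,-0.004,0.0075,0],[0,-0.004,0.0075,0],[0,-0.004,0.0075,0]]]'

```text
time_s: 14.85
eef_pos: [0.6015, -0.0529, 0.0144]
eef_rot: [0.001, 0.703, 0.711, 0.0]
wrist_force: [-1.5, -0.0, 6.1]
opening: 0.685
grasp_force: 65.7
```

Call:
drive_tool --plan '[[[0,0,0,0],[0,0,0,0],[0,0,0,0],[0,0,0,0],[0,0,0,0],[0,0,0,0],[0,0,-0.05,0],[0,0,-0.12,0],[0,0,-0.2,0],[0,0,-0.3,0],[0,0,-0.33,0],[0,0,-0.33,0]]]' --jaw 0

```text
time_s: 15.85
eef_pos: [0.6041, -0.0536, 0.1505]
eef_rot: [0.004, 0.703, 0.711, 0.002]
wrist_force: [0.6, 0.1, 0.0]
opening: 1.002
grasp_force: 0.0
```

```bash
python3 - <<'E'
from h import *
p,d,ps,i=wrist(); c=cloud(i,d,ps)
rect(c,(.602,-.052),.045,.03,.06,"pot"); rect(c,(.603,-.162),.07,.006,.0135,"base")
go((.5265,-.3785,.15,50),(.5265,-.3785,.15,0))
E
```

```text
pot rect [603.0, -51.5, 59.0, 58.5, 88.7] circ [602.7, -51.6, 29.8] 3096 z95 0.0493
base rect [587.9, -160.6, 99.8, 99.5, 0.2] circ [596.7, -161.1, 63.8] 1548 z95 0.013
t 15.9 at [ 0.6025 -0.0532  0.1476] psi 90.68 q6 -0.3 open 0.999 F [ 0.5  0.3 -0.7] g 0.0
   (0.5265, -0.3785, 0.15, 50) row [-0.8109, -0.1995, -0.0058] 0.226 rows>= 8.0
   (0.5265, -0.3785, 0.15, 0) row [-0.8109, -0.1995, -0.0058] 0.5038 rows>= 12.7
```

Pot placed at (0.603,-0.0515), within about 1 mm. On to the reel.

Call:
drive_tool --plan '[[[-0.08,-0.02,0,0],[-0.18,-0.045,0,0],[-0.28,-0.07,0,0],[-0.38,-0.093,0,0],[-0.48,-0.118,0,0],[-0.58,-0.143,0,0],[-0.68,-0.168,0,0],[-0.76,-0.187,0,0],[-0.811,-0.2,0,0],[-0.811,-0.2,0,0],[-0.811,-0.2,0,0],[-0.811,-0.2,0,0]]]'

```text
time_s: 16.9
eef_pos: [0.5241, -0.3768, 0.1433]
eef_rot: [-0.002, 0.703, 0.711, 0.0]
wrist_force: [0.7, -0.3, 0.7]
opening: 0.999
grasp_force: 0.0
```

```bash
python3 - <<'E'
from h import *
p,d,ps,i=wrist(); c=cloud(i,d,ps)
rect(c,(.5265,-.3785),.045,.03,.05,"reel"); print([(b[0].round(1).tolist(),plane(i,[b[0]],.04,ps).round(4)[0].tolist()) for b in blobs(p,"green",100)])
go((.5265,-.3785,.012,90.8))
E
```

```text
reel rect [526.2, -378.6, 53.2, 53.0, 51.7] circ [526.3, -378.8, 27.0] 2440 z95 0.0413
[([320.6, 204.4], [0.5261, -0.3789, 0.04]), ([372.4, 337.2], [0.5857, -0.5344, 0.04]), ([332.8, 339.2], [0.5418, -0.5378, 0.04]), ([295.1, 339.8], [0.4997, -0.5392, 0.04])]
t 16.95 at [ 0.5245 -0.3764  0.1438] psi 90.73 q6 -0.82 open 1.0 F [-0.3  0.7  0.2] g 0.0
   (0.5265, -0.3785, 0.012, 90.8) row [-0.0059, 0.0054, 0.3294] -0.0004 rows>= 3.2
```

Call:
drive_tool --plan '[[[-0.006,0.005,0.08,0],[-0.006,0.005,0.15,0],[-0.006,0.005,0.21,0],[-0.006,0.005,0.26,0],[-0.006,0.005,0.29,0],[-0.006,0.005,0.31,0],[-0.006,0.005,0.325,0],[-0.006,0.005,0.335,0],[-0.006,0.005,0.335,0],[-0.006,0.005,0.335,0]]]'

```text
time_s: 17.78
eef_pos: [0.5273, -0.3809, 0.0122]
eef_rot: [0.001, 0.703, 0.711, -0.0]
wrist_force: [0.5, 1.2, 0.6]
opening: 0.999
grasp_force: 0.0
```

Call:
drive_tool --plan '[[[0,0,0,0],[0,0,0,0],[0,0,0,0],[0,0,0,0],[0,0,0,0],[0,0,0,0],[0,0,0,0],[0,0,0,0],[0,0,0,0],[0,0,0,0],[0,0,0,0],[0,0,0,0]]]' --jaw 1

```text
time_s: 18.78
eef_pos: [0.5271, -0.3811, 0.0127]
eef_rot: [0.001, 0.703, 0.711, -0.0]
wrist_force: [-1.6, 0.4, 5.5]
opening: 0.601
grasp_force: 61.2
```

```bash
python3 -c "
from h import *
go((.6048,-.2689,.12,90.8))"
```

```text
t 18.78 at [ 0.5271 -0.3811  0.0127] psi 90.68 q6 -0.82 open 0.601 F [-1.6  0.4  5.5] g 61.2
   (0.6048, -0.2689, 0.12, 90.8) row [0.2779, 0.1977, -0.2685] -0.0007 rows>= 4.2
```

Call:
drive_tool --plan '[[[0,0,-0.06,0],[0,0,-0.13,0],[0.02,0.015,-0.2,0],[0.05,0.036,-0.24,0],[0.1,0.073,-0.25,0],[0.15,0.108,-0.25,0],[0.2,0.145,-0.25,0],[0.24,0.175,-0.25,0],[0.272,0.198,-0.25,0],[0.272,0.198,-0.25,0],[0.272,0.198,-0.25,0],[0.272,0.198,-0.25,0]]]'

```text
time_s: 19.78
eef_pos: [0.6043, -0.2712, 0.111]
eef_rot: [-0.0, 0.703, 0.711, -0.0]
wrist_force: [0.3, -0.4, -2.5]
opening: 0.603
grasp_force: 63.1
```

```bash
python3 -c "
from h import *
go((.6048,-.2713,.0128,90.8))"
```

```text
t 19.78 at [ 0.6043 -0.2712  0.111 ] psi 90.67 q6 -0.61 open 0.603 F [ 0.3 -0.4 -2.5] g 63.1
   (0.6048, -0.2713, 0.0128, 90.8) row [-0.0002, 0.0015, 0.2455] -0.0007 rows>= 2.4
```

Call:
drive_tool --plan '[[[0,0.001,0.06,0],[0,0.001,0.12,0],[0,0.001,0.17,0],[0,0.001,0.2,0],[0,0.001,0.22,0],[0,0.001,0.235,0],[0,0.001,0.24,0],[0,0.001,0.24,0],[0,0.001,0.24,0]]]'

```text
time_s: 20.53
eef_pos: [0.6058, -0.2713, 0.0164]
eef_rot: [0.001, 0.703, 0.711, 0.0]
wrist_force: [-0.3, -0.1, -2.2]
opening: 0.6
grasp_force: 63.2
```

```bash
python3 -c "
from h import *
go((.6048,-.2713,.0128,90.8))"
```

```text
t 20.53 at [ 0.6058 -0.2713  0.0164] psi 90.67 q6 -0.61 open 0.6 F [-0.3 -0.1 -2.2] g 63.2
   (0.6048, -0.2713, 0.0128, 90.8) row [0.0001, -0.0025, 0.009] -0.0007 rows>= 0.1
```

Call:
drive_tool --plan '[[[0,-0.0025,0.004,0],[0,-0.0025,0.0085,0],[0,-0.0025,0.0085,0],[0,-0.0025,0.0085,0]]]'

```text
time_s: 20.87
eef_pos: [0.6047, -0.2712, 0.0127]
eef_rot: [0.001, 0.703, 0.711, 0.0]
wrist_force: [0.6, -0.7, 0.6]
opening: 0.598
grasp_force: 63.4
```

Call:
drive_tool --plan '[[[0,0,0,0],[0,0,0,0],[0,0,0,0],[0,0,0,0],[0,0,0,0],[0,0,0,0],[0,0,-0.05,0],[0,0,-0.12,0],[0,0,-0.2,0],[0,0,-0.3,0],[0,0,-0.33,0],[0,0,-0.33,0]]]' --jaw 0

```text
time_s: 21.87
eef_pos: [0.6069, -0.2726, 0.1497]
eef_rot: [0.005, 0.703, 0.711, 0.001]
wrist_force: [0.8, -0.2, 0.4]
opening: 0.999
grasp_force: 0.0
```

```bash
python3 - <<'E'
from h import *
p,d,ps,i=wrist(); c=cloud(i,d,ps)
rect(c,(.605,-.269),.04,.03,.05,"reel"); print([(b[0].round(1).tolist(),plane(i,[b[0]],.04,ps).round(4)[0].tolist()) for b in blobs(p,"green",100)])
go((.443,.0185,.15,0))
E
```

```text
reel rect [605.7, -268.7, 52.8, 52.9, 44.7] circ [605.9, -268.8, 26.9] 2378 z95 0.0414
[([319.0, 69.9], [0.6071, -0.1605, 0.04]), ([316.2, 195.7], [0.6058, -0.2691, 0.04])]
t 21.92 at [ 0.6054 -0.2717  0.1465] psi 90.68 q6 -0.61 open 0.999 F [-0.9  0.3  0. ] g 0.0
   (0.443, 0.0185, 0.15, 0) row [0.7302, -0.3974, -0.0124] 0.5038 rows>= 12.7
```

Reel placed at (0.606,-0.269), within 1 mm. The tin is last.

Call:
drive_tool --plan '[[[0.05,-0.027,0,0],[0.13,-0.071,0,0],[0.22,-0.12,0,0],[0.31,-0.169,0,0],[0.4,-0.218,0,0],[0.49,-0.267,0,0],[0.58,-0.316,0,0],[0.66,-0.359,0,0],[0.73,-0.397,0,0],[0.73,-0.397,0,0],[0.73,-0.397,0,0],[0.73,-0.397,0,0]]]'

```text
time_s: 22.92
eef_pos: [0.4417, 0.0192, 0.1431]
eef_rot: [-0.0, 0.703, 0.711, -0.0]
wrist_force: [0.7, -0.5, 0.3]
opening: 0.997
grasp_force: 0.0
```

```bash
python3 - <<'E'
from h import *
p,d,ps,i=wrist(); c=cloud(i,d,ps)
rect(c,(.443,.0185),.04,.014,.03,"tin"); print([(b[0].round(1).tolist(),plane(i,[b[0]],.02,ps).round(4)[0].tolist()) for b in blobs(p,"red",100)])
go((.443,.0185,.004,90.7))
E
```

```text
tin rect [442.9, 17.7, 45.0, 44.8, 37.9] circ [443.1, 17.5, 23.1] 1606 z95 0.0232
[([319.9, 196.2], [0.4431, 0.0185, 0.02])]
t 22.97 at [0.4421 0.0187 0.1433] psi 90.65 q6 -0.24 open 1.001 F [ 0.1  0.  -0. ] g 0.0
   (0.443, 0.0185, 0.004, 90.7) row [-0.0004, 0.0025, 0.3483] -0.0003 rows>= 3.3
```

Call:
drive_tool --plan '[[[0,0,0.08,0],[0,0,0.15,0],[0,0,0.21,0],[0,0,0.26,0],[0,0,0.29,0],[0,0,0.31,0],[0,0,0.33,0],[0,0,0.34,0],[0,0,0.348,0],[0,0,0.348,0],[0,0,0.348,0]]]'

```text
time_s: 23.88
eef_pos: [0.4424, 0.0192, 0.0051]
eef_rot: [0.0, 0.703, 0.711, 0.0]
wrist_force: [0.6, 0.0, 0.2]
opening: 1.0
grasp_force: 0.0
```

Call:
drive_tool --plan '[[[0,0,0,0],[0,0,0,0],[0,0,0,0],[0,0,0,0],[0,0,0,0],[0,0,0,0],[0,0,0,0],[0,0,0,0],[0,0,0,0],[0,0,0,0],[0,0,0,0],[0,0,0,0]]]' --jaw 1

```text
time_s: 24.88
eef_pos: [0.4423, 0.0193, 0.0055]
eef_rot: [0.0, 0.703, 0.711, 0.0]
wrist_force: [-2.9, -0.3, 9.0]
opening: 0.51
grasp_force: 59.6
```

```bash
python3 -c "
from h import *
go((.6058,-.2688,.13,90.8))"
```

```text
t 24.88 at [0.4423 0.0193 0.0055] psi 90.69 q6 -0.24 open 0.51 F [-2.9 -0.3  9. ] g 59.6
   (0.6058, -0.2688, 0.13, 90.8) row [-0.7252, 0.4003, -0.3107] -0.0006 rows>= 8.5
```

Call:
drive_tool --plan '[[[0,0,-0.06,0],[0,0,-0.13,0],[0,0,-0.22,0],[-0.02,0.011,-0.3,0],[-0.07,0.039,-0.336,0],[-0.14,0.078,-0.336,0],[-0.21,0.116,-0.336,0],[-0.28,0.155,-0.336,0],[-0.35,0.194,-0.336,0],[-0.42,0.233,-0.336,0],[-0.49,0.272,-0.336,0],[-0.56,0.31,-0.336,0]]]'

```text
time_s: 25.88
eef_pos: [0.5689, -0.2045, 0.1389]
eef_rot: [-0.0, 0.703, 0.711, -0.0]
wrist_force: [0.9, 0.4, -0.9]
opening: 0.512
grasp_force: 61.2
```

Call:
drive_tool --plan '[[[-0.05,0.028,0,0],[-0.1,0.056,0,0],[-0.14,0.08,0,0],[-0.1615,0.09,0,0],[-0.1615,0.09,0,0],[-0.1615,0.09,0,0],[-0.1615,0.09,0,0]]]'

```text
time_s: 26.47
eef_pos: [0.6046, -0.2661, 0.1387]
eef_rot: [-0.001, 0.703, 0.711, 0.0]
wrist_force: [-0.7, -0.2, -0.8]
opening: 0.509
grasp_force: 61.2
```

```bash
python3 - <<'E'
from h import *
p,d,ps,i=wrist(); c=cloud(i,d,ps); z=ps[0][2]; print(z)
rect(c,ps[0],.035,z+.008,z+.025,"tin held")
go((.6058,-.2673,.06,90.8),(.6058,-.2673,.0455,90.8))
cv2.imwrite("pics/w5.png",p[:,:,::-1])
E
```

```text
0.13870096381516858
tin held rect [607.9, -262.7, 55.2, 52.0, 37.0] circ [604.5, -258.2, 34.0] 6338 z95 0.1593
t 26.52 at [ 0.6047 -0.266   0.1389] psi 90.73 q6 -0.61 open 0.509 F [-0.7  0.7 -1. ] g 61.2
   (0.6058, -0.2673, 0.06, 90.8) row [-0.0034, 0.0028, 0.1972] -0.0004 rows>= 1.9
   (0.6058, -0.2673, 0.0455, 90.8) row [-0.0034, 0.0028, 0.2335] -0.0004 rows>= 2.2
```

View pics/w5.png

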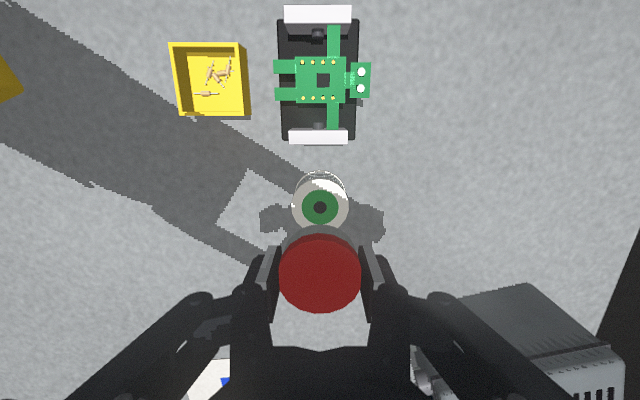

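The wrist view shows the tin level in the jaws at (320,273), with the reel below at (320,205). I'm lowering to just above the reel.

Call:
drive_tool --plan '[[[-0.003,0.002,0.05,0],[-0.003,0.002,0.1,0],[-0.003,0.002,0.14,0],[-0.003,0.002,0.17,0],[-0.003,0.002,0.19,0],[-0.003,0.002,0.205,0],[-0.003,0.002,0.215,0],[-0.003,0.002,0.22,0],[-0.003,0.002,0.22,0],[-0.003,0.002,0.22,0]]]'

```text
time_s: 27.35
eef_pos: [0.6065, -0.2688, 0.0517]
eef_rot: [0.001, 0.703, 0.711, 0.0]
wrist_force: [-0.4, 0.1, -0.4]
opening: 0.506
grasp_force: 61.2
```

```bash
python3 - <<'E'
from h import *
p,d,ps,i=wrist(); z=ps[0][2]; B=max(blobs(p,"red",100),key=lambda b:b[1])
c=cloud(i,d,ps); t=c[B[2]&(abs(c[...,2]-(z+.0165))<.004)]; print("zmed",np.median(t[:,2]).round(4),"circ",np.round(cv2.minEnclosingCircle((t[:,:2]*1000).astype(np.float32))[0],1))
go((.6058,-.2673,.0458,90.8))
E
```

```text
zmed 0.0681 circ [ 607.3 -270.7]
t 27.4 at [ 0.6066 -0.2689  0.0519] psi 90.67 q6 -0.61 open 0.508 F [-1.1 -0.6  0.4] g 61.2
   (0.6058, -0.2673, 0.0458, 90.8) row [0.0041, -0.0019, 0.0152] -0.0007 rows>= 0.2
```

Call:
drive_tool --plan '[[[0.0045,-0.003,0.003,0],[0.0045,-0.003,0.008,0],[0.0045,-0.003,0.013,0],[0.0045,-0.003,0.0148,0],[0.0045,-0.003,0.0148,0],[0.0045,-0.003,0.0148,0]]]'

```text
time_s: 27.9
eef_pos: [0.605, -0.2668, 0.0456]
eef_rot: [0.0, 0.703, 0.711, 0.0]
wrist_force: [-1.9, 1.8, 5.5]
opening: 0.507
grasp_force: 61.8
```

Contact at 5.5 N, so I'll release and back off.

Call:
drive_tool --plan '[[[0,0,0,0],[0,0,0,0],[0,0,0,0],[0,0,0,0],[0,0,0,0],[0,0,0,0],[0,0,-0.03,0],[0,0,-0.08,0],[0,0,-0.15,0],[0,0,-0.25,0],[0,0,-0.25,0],[0,0,-0.25,0]]]' --jaw 0

```text
time_s: 28.9
eef_pos: [0.6071, -0.2682, 0.15]
eef_rot: [0.004, 0.703, 0.711, 0.001]
wrist_force: [-0.1, 1.1, -0.5]
opening: 1.001
grasp_force: 0.0
```

```bash
python3 - <<'E'
from h import *
p,d,ps,i=wrist(); c=cloud(i,d,ps)
rect(c,(.606,-.268),.04,.055,.07,"tin"); rect(c,(.606,-.268),.04,.03,.045,"reel")
go((.35,-.45,.25,90))
E
```

```text
tin rect [606.1, -268.3, 44.4, 45.1, 89.8] circ [605.8, -268.6, 23.1] 2013 z95 0.0631
reel rect [605.8, -259.5, 34.6, 52.1, 89.4] circ [605.6, -268.5, 26.7] 503 z95 0.043
t 28.95 at [ 0.6057 -0.2672  0.1473] psi 90.68 q6 -0.61 open 1.003 F [-0.1  0.7 -0.2] g 0.0
   (0.35, -0.45, 0.25, 90) row [-0.4498, -0.6438, -0.2576] 0.0038 rows>= 7.9
```

The tin is centred on the reel to under 1 mm. I'm retreating for a final check from the fixed cameras.

Call:
drive_tool --plan '[[[-0.02,-0.03,-0.1,0],[-0.08,-0.11,-0.18,0],[-0.14,-0.2,-0.25,0],[-0.2,-0.29,-0.25,0],[-0.26,-0.37,-0.25,0],[-0.32,-0.46,-0.25,0],[-0.38,-0.54,-0.25,0],[-0.43,-0.61,-0.25,0],[-0.45,-0.64,-0.25,0],[-0.45,-0.64,-0.25,0],[-0.45,-0.64,-0.25,0],[-0.45,-0.64,-0.25,0]]]'

```text
time_s: 29.95
eef_pos: [0.3511, -0.4489, 0.2441]
eef_rot: [-0.001, 0.703, 0.711, 0.001]
wrist_force: [0.2, 0.1, 0.5]
opening: 0.996
grasp_force: 0.0
```

```bash
python3 - <<'E'
from h import *
for n in("top","scene"):
    p,d=ctrl.camera(n); i=ctrl.camera_info(n); c=cloud(i,d)
    if n=="scene": cv2.imwrite("pics/end.png",p[:,:,::-1])
    for k,xy,z in(("dish",(.51,-.163),.02),("pot",(.603,-.0515),.038),("tin",(.606,-.268),.055),("braid",(.558,.386),.008),("case",(.757,.0145),.012)):
        rect(c,xy,.055 if k=="case" else .045,z,.075,n+" "+k)
E
```

```text
top dish rect [509.9, -161.2, 55.0, 54.0, 1.0] circ [509.8, -161.4, 37.5] 64 z95 0.0332
top pot rect [601.6, -51.8, 58.8, 55.9, 1.9] circ [602.0, -51.2, 29.8] 259 z95 0.0518
top tin rect [607.9, -269.7, 44.3, 44.7, 89.8] circ [606.7, -268.8, 23.9] 155 z95 0.0677
top braid rect [556.1, 386.0, 47.4, 76.8, 74.7] circ [556.9, 389.0, 43.6] 179 z95 0.0195
top case rect [758.3, 14.6, 90.1, 51.3, 85.9] circ [759.8, 14.8, 50.2] 396 z95 0.0298
scene dish rect [509.4, -160.9, 58.5, 62.6, 3.0] circ [509.5, -161.3, 38.8] 153 z95 0.0296
scene pot rect [602.9, -49.4, 58.3, 59.0, 56.1] circ [602.4, -50.7, 31.8] 319 z95 0.0497
scene tin rect [605.9, -267.2, 43.1, 47.7, 25.5] circ [604.6, -268.3, 24.9] 139 z95 0.0641
scene braid rect [557.4, 386.5, 52.1, 51.0, 80.3] circ [557.2, 386.5, 26.7] 523 z95 0.0171
scene case rect [757.6, 13.6, 91.9, 49.8, 85.9] circ [756.5, 14.9, 49.7] 666 z95 0.0286
```

View pics/end.png

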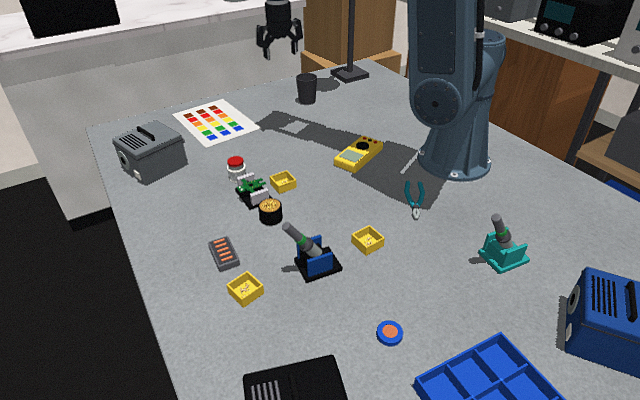

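The final scene view shows the dish (283,181), the pot (270,210) and the tin on the reel (236,168) around the holder (252,188). Braid reel and tip case are unmoved, and the gripper is clear.

```bash
python3 -c "
from h import *
print(ctrl.hand_in())"
```

```text
the job is handed in; nothing more can be done
None
```

I handed the job in after about 30 s of robot time: the dish, pot and reel stand about 3 cm from the holder on their sides, the tin is centred on the reel (all within about 1–2 mm by camera), and the braid reel and tip case have not moved.

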